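Half-aperture check of an optical sensor head

ROBOT

A 6-joint arm with a two-finger parallel gripper is mounted at the origin on a cart in front of the work surface, level with it; the furniture and walls round the work are solid. World frame = base frame: x ahead of the robot, y to its left, z up, the work surface at z = 0. Lengths are in mm, angles in rad, forces in N, time in s.
With the tool pointing down it reaches from about 400 to 925 mm from the base axis. Payload 3.4 kg.
Tool frame: the origin (TCP) lies between the finger pads; the fingertips stand 8 mm ahead of it and the grasp point (between the pads) lies 11 mm behind it; z points along the fingers, y is the line along which they close (so a half turn about z gives the same grasp; the last joint's range is limited). The gripper opens to 85 mm and grips with 20 to 120 N. Pads are 22 mm wide; open, the fingers measure 114 mm over their backs; the gripper's body (76 mm by 85 mm) begins 54 mm behind the grasp point. The pads swing forward as they close: fully open they stand 13 mm farther back than shut.
Start: joints at [-1.3, 0.307, 1.506, -0, 1.328, -0.073], TCP at [193.79, -541.366, 239.305] pointing down, gripper open.
Joint ranges: [-3.12, 3.12], [-1.05, 2.28], [0.14, 2.33], [-1.42, 4.57], [0.1, 2.73], [-2.68, 2.68]. Speed limits (rad/s): [2.57, 2.57, 3.14, 3.14, 3.14, 3.14].

INTERFACE

Orientations are given as a 3x3 rotation matrix whose columns are the frame's x, y, z axes.
In Python, from plant import arm, optics, spotter gives the robot as it stands.
- The arm moves only by the shell command python3 -m inch 'ROWS' [FORCE]. ROWS is JSON, a list of rows, each a list of 3 entries, a list of its own where there are three numbers: the turn, a rotation vector about the tool's x, y, z in rad, then the shift along the tool's x, y, z in cm, then the opening, from 0 (shut) to 1 (fully open). A call has 1 to 20 rows; each row is the pose to reach, as a shift and turn from the pose commanded when the call began, along the tool's axes at that moment; what a row does not reach only later rows make up. A row lasts 1/8 s, in which the tool goes at most 62.5 mm and 10.7 degrees, less where a joint would pass 70% of its speed; a pose out of reach is approached as far as the arm can. A call with a gripper value outside its range is refused whole. The fingers move at their own pace and stop on an object; FORCE is the grip in N (left out, the last holds). Time passes only in rows, so rows that repeat a pose let the fingers close. It gives the time, the measured TCP pose, the force, the opening and the grip force at its end, in the units of the state.
- arm.state(): the state, without advancing time (a new reading comes with each control period).
- optics.capture(name): name is "side" or "top"; returns a dict with "pixels" (480x640x3 uint8, red, green, blue), "camera_matrix" (3x3 intrinsics, pixels), "k1" (the pictures are not rectified: a ray, as slopes to the right and down, at radius r is drawn at 1 + k1 r^2 times it, then the intrinsics apply), "rvec" (rotation vector, rad) and "tvec" (3), from world to camera coordinates, as OpenCV has them. Camera axes: x right, y down, z forward; pixel columns grow to the right and rows downward; lengths in mm; the calibration is good to about 2 mm. A picture is of the moment at which its call begins. There is no depth.
- arm.finish_job(): hands the job in; it is judged then, once.
Trained networks look in a picture, given as the dict that the camera call returned (one of the last four; its "shot" number tells which), for a name from the list of things; names that differ only in an ending like _2 or _b are one class to them, and where a whole thing is asked for, a point or a joint stands for the part that bears it (a point fixed in the world has none). Each returns a list of dicts, best first, with "conf" (0 to 1); they miss things now and then, are a little off and sometimes report something else, mostly with a low value. They report only what shows in the picture. A call takes as long as a camera call. They do not tell look-alikes from the thing itself.
- spotter.cut_out(picture, name): "pixels" (480x640 bool, what is visible of it).
- spotter.tip_of(picture, name): "xyz" ([x, y, z] in mm, in world coordinates, good to about 4 mm: a listed point, or the origin of a listed thing).
The state is a dict: "clock": time; "joint_pos": joint angles; "dq": joint speeds; "tau": joint torques, N m; "tool_pos": TCP position; "tool_rot": TCP orientation; "ft_force": force on the tool from outside, world axes, zero at the start; "moment": the same for the moment, N m; "opening": opening from 0.0 (shut) to 1.0 (fully open); "grasp_force": force on a finger pad.
Only numpy, scipy, OpenCV 4.12 (cv2) and the standard library are available. Lean on these libraries where they do the work, as an engineer would, in place of code of your own. Each camera call takes 0.05 s, during which the arm holds its last target. There are 200 camera calls.

TASK

Check the single-lens sensor head on the beam bench: pick it up gently (it is fragile, squeeze it with no more than about 40 N) and stand it fully home in the socket with its lens facing the shutter, while the shutter is still closed, and let go of it. Then take the sprung shutter by its grip tab, slide it open to half travel without ever going past three quarters, and finish while still holding it there at the half mark. Leave the twin-lens head, the pale cap and the white fitting where they are.

Things in the scene. Friction and masses are not known exactly. Their poses are not given: they have to be found in the camera images.
- beam_bench: Grey fixture fixed to the desk; cross-shaped base 10 mm thick, y -140 to +130, x -54 to +170 mm. Origin: underside, below the middle of the gate's window. Along its y stand a black finned lamp (y -127 to -42, top 80 mm high), the upright shutter gate (y -11 to +20, x -52 to +98, top 90 mm; window 48 x 32 mm), the socket (y +85). The shutter slides along +x into a spring barrel (x +98 to +165).
- half_mark (a point): The longest of the 5 dark lines, 12 mm apart, across the scale bar on the gate's top (24 mm along the bench's +x, 90 mm above the desk): closed, quarter, half (this line), three quarters, fully open. A small steel pointer below the grip tab runs along them with the shutter and stands at this line at half travel.
- nest (a point): Middle of the socket floor, 16 mm above the desk (at x 0, y +85 mm of the bench); axes parallel to the bench's. The socket is an aluminium block 62 x 60 mm with its top 34 mm above the desk and a square-cornered pocket 18 mm deep, 39 mm along x and 37 mm along y, with a 3 mm chamfer.
- sensor_head: Single-lens head, loose, upright, about 0.12 kg: grey block 36 (its x) x 34 (its y) x 64 mm high, black top, one lens hood (24 mm across, standing out 6 mm, centre 40 mm up) on its -y face, one metal plug (15 mm wide, 10 mm high) on top. Origin: centre of the underside. Grasp it across the plain x faces, over 18 mm up. In the socket its axes are parallel to the bench's.
- lens (a point): Centre of the front of the sensor head's lens hood: 23 mm towards -y and 40 mm above the head's origin.
- twin_head: Twin-lens head, a bystander: the same block but with two small lenses side by side and two plugs on top. Origin: centre of the underside.
- spare_cap: Bystander: pale round cap, 34 mm across and 13 mm high, lying on the desk.
- white_fitting: Bystander: white threaded pipe fitting 45 mm high, standing on the desk.
- shutter_tab (a point): Middle of the shutter's grip tab, 113 mm above the desk; moves with the shutter, axes parallel to the bench's. The tab is an upright black block, 12 mm along the slide (bench x), 24 mm across it (y), from 96 to 130 mm above the desk, the highest thing on the bench; it can be pinched from above along the slide.
- shutter (a joint): How far the shutter is open, m: 0 closed (as it starts) to 0.048 fully open, growing as it moves along the bench's +x; half travel is 0.024. A spring pulls it shut with 4.5 N when closed, rising by 0.3 N a mm (11.7 N at half travel); it shuts by itself when let go.
Things that resemble listed ones, but are neither listed nor needed, are in the scene too. What is shaped like the sensor_head but green or orange is not meant.

How it is judged:
By the outcome, as a careful person would: the job done as asked, in the order asked, and still so for the second after the job is handed in, while the arm keeps its last pose, push and grip.
It also fails if it takes over 50 s, if anything falls off the work surface, if the arm or the gripper's body presses on something with over 40 N, if the wrist force passes 120 N, or if a joint passes its speed limit or range.

## Working session

There is one attempt and no reset: what is moved stays moved. The work goes in short steps, Python scripts to look and compute and a shell command to move; the robot and the scene stay as the last step left them, time stands still between calls to the robot, and variables do not carry over. Pictures are saved under pics/ and viewed, at most 13 in all, crops included, and the job is handed in when it is done.

```bash
ls; mkdir -p pics; cat > h.py <<'E'
import numpy as np, cv2
from plant import arm, optics, spotter
def cap(n,f=None):
    p=optics.capture(n)
    if f: cv2.imwrite('pics/'+f,cv2.cvtColor(p['pixels'],cv2.COLOR_RGB2BGR))
    return p
def dist(p): return np.array([p['k1'],0,0,0,0],float)
def proj(p,X): return cv2.projectPoints(np.array(X,float).reshape(-1,1,3),np.array(p['rvec'],float),np.array(p['tvec'],float),np.array(p['camera_matrix'],float),dist(p))[0][:,0]
def ray(p,uv):
    n=cv2.undistortPoints(np.array(uv,float).reshape(-1,1,2),np.array(p['camera_matrix'],float),dist(p))[0,0]
    R=cv2.Rodrigues(np.array(p['rvec'],float))[0];c=-R.T@np.array(p['tvec'],float).ravel()
    return c,R.T@np.array([n[0],n[1],1.])
def tri(obs):
    A=np.zeros((3,3));b=np.zeros(3)
    for p,uv in obs:
        c,d=ray(p,uv);d/=np.linalg.norm(d);M=np.eye(3)-np.outer(d,d);A+=M;b+=M@c
    return np.linalg.solve(A,b)
def onz(p,uv,z):
    c,d=ray(p,uv);return c+d*(z-c[2])/d[2]
E
python3 - <<'E'
from h import *
np.set_printoptions(precision=1,suppress=True)
print(arm.state())
for n in('side','top'):
    p=cap(n,n+'0.png')
    c,d=ray(p,(320,240));print(n,c,d,p['camera_matrix'],p['k1'])
    for t in('beam_bench','half_mark','nest','sensor_head','lens','twin_head','spare_cap','white_fitting','shutter_tab'):
        try: print(t,[(np.round(r['xyz'],1),round(r['conf'],2)) for r in spotter.tip_of(p,t)])
        except Exception as e: print(t,e)
E
```

```text
pics
{'clock': 0.0, 'joint_pos': array([-1.3,  0.3,  1.5, -0. ,  1.3, -0.1]), 'dq': array([-0.,  0.,  0., -0., -0., -0.]), 'tau': array([ -0. , -45.8, -25.2,  -0. ,   0. ,   0. ]), 'tool_pos': array([ 193.6, -540.7,  238.4]), 'tool_rot': array([[ 0.9,  0.3, -0. ],
       [ 0.3, -0.9,  0. ],
       [ 0. , -0. , -1. ]]), 'ft_force': array([-0.8,  0.4, -0.8]), 'moment': array([0., 0., 0.]), 'grasp_force': 0.0, 'opening': 0.9974823089632636}
side [551.4 885.1 661.2] [-0.  -0.8 -0.6] [[582.9   0.  323. ]
 [  0.  582.9 237.3]
 [  0.    0.    1. ]] -0.07023023061141566
beam_bench [(array([487.5, -57.3,   1.9]), 0.83)]
half_mark [(array([514.5, -48.2,  89.7]), 0.64), (array([510.4, 381.4,   1.9]), 0.49)]
nest [(array([504.6,  21.3,  15.3]), 0.59)]
sensor_head [(array([539.2, 136.6,   2.2]), 0.81), (array([445.2, 168.8,  -2.1]), 0.64)]
lens [(array([554.4, 125.1,  38.4]), 0.86), (array([459.8, 257.6,  37. ]), 0.72), (array([451.6, 143.7,  42.2]), 0.65)]
twin_head [(array([592.9, 294.7,   1.5]), 0.96)]
spare_cap [(array([505.7, 384.2,   4. ]), 0.96)]
white_fitting [(array([454. , 356.1,  -1.8]), 0.6)]
shutter_tab [(array([485.6, -66.1, 113.3]), 0.85)]
top [ 427.3  145.3 1140.5] [ 0.1 -0.  -1. ] [[606.1   0.  315.3]
 [  0.  606.1 244. ]
 [  0.    0.    1. ]] -0.03333160673317396
beam_bench [(array([488.6, -58.9,   0.7]), 0.96)]
half_mark [(array([513.7, -50. ,  90.2]), 0.76)]
nest [(array([502.5,  20.5,  15.7]), 0.79), (array([594.9, 297. ,  -0.6]), 0.53)]
sensor_head [(array([447.5, 169.2,  -0.7]), 0.82), (array([537.9, 133.3,  -2.4]), 0.82), (array([486.5, 255.8,   1.2]), 0.57)]
lens [(array([458.9, 251.3,  43.1]), 0.97), (array([448.1, 146.9,  40.2]), 0.76), (array([555.6, 126.1,  38.8]), 0.74)]
twin_head [(array([594.8, 295.4,  -0.8]), 0.83)]
spare_cap [(array([507.2, 387.2,   2. ]), 0.56)]
white_fitting [(array([453.3, 356.4,   4.8]), 0.56)]
shutter_tab [(array([488.4, -62.7, 115.8]), 0.5)]
```

View pics/side0.png

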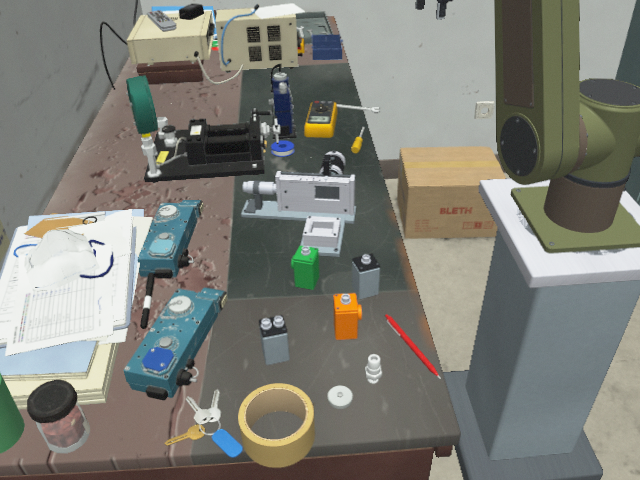

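View pics/top0.png

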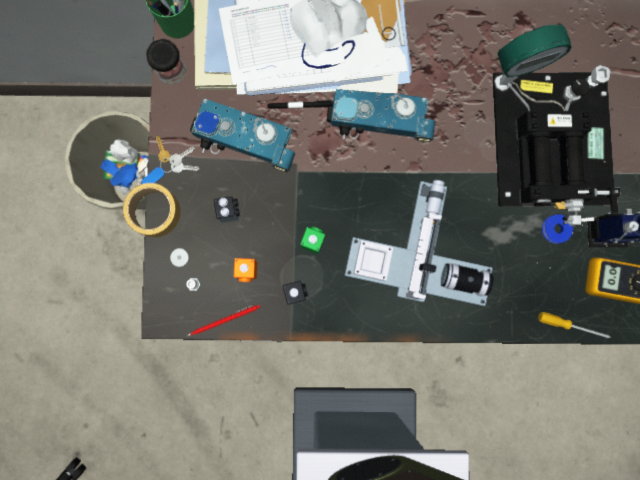

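```bash
python3 - <<'E'
import cv2,numpy as np
t=cv2.imread('pics/top0.png');s=cv2.imread('pics/side0.png')
R=lambda i,x,y,w,h,W,H:cv2.resize(i[y:y+h,x:x+w],(W,H),interpolation=cv2.INTER_CUBIC)
a=np.hstack([R(t,340,175,160,140,400,350)[:300],R(t,264,262,60,45,400,300)])
b=np.hstack([R(s,240,160,120,90,400,300),R(s,340,240,60,45,400,300)])
cv2.imwrite('pics/c1.png',np.vstack([a,b]))
E
```

```text
(no output)
```

View pics/c1.png

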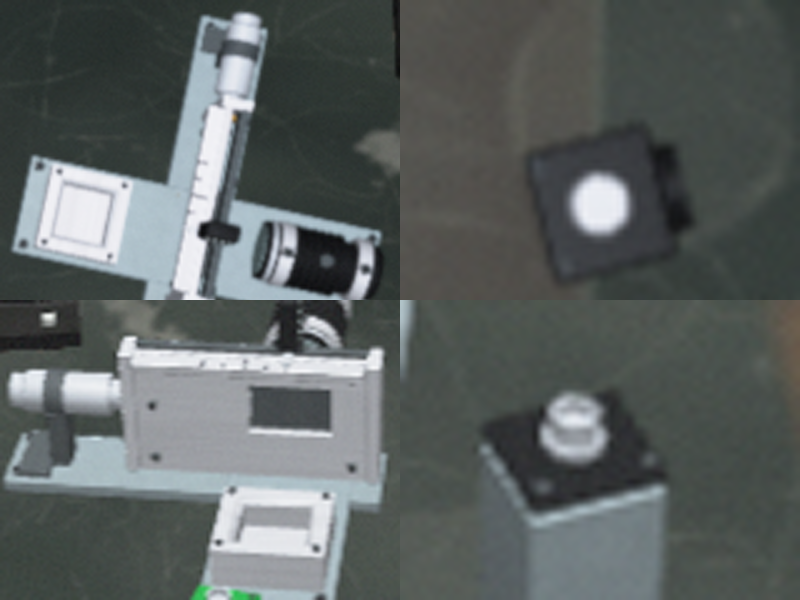

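The head in question is the grey one with the black top, at top (294,292) and side (367,275), with its lens towards image-right (−y). The socket is at top (373,260), and the shutter is closed with its tab at top (427,267).

```bash
cat > fit.py <<'E'
from h import *
from scipy.optimize import least_squares
np.set_printoptions(precision=2,suppress=True)
def fit(obs,x0,z):
    # obs: (pic, pixels, local corners); fit x,y,yaw with face at height z
    def W(v,L):
        c,s=np.cos(v[2]),np.sin(v[2]);L=np.array(L,float);return np.c_[v[0]+c*L[:,0]-s*L[:,1],v[1]+s*L[:,0]+c*L[:,1],np.full(len(L),z)]
    f=lambda v:np.concatenate([(proj(p,W(v,L))-u).ravel() for p,u,L in obs])
    r=least_squares(f,x0,x_scale=[1,1,.02]);return r.x,np.sqrt(np.mean(r.fun**2))
def sub(p,uv,w=3):
    g=cv2.cvtColor(p['pixels'],cv2.COLOR_RGB2GRAY);return cv2.cornerSubPix(g,np.array(uv,np.float32).reshape(-1,1,2),(w,w),(-1,-1),(3,50,.01))[:,0]
E
python3 - <<'E'
from fit import *
t=cap('top');s=cap('side')
T=lambda c,k,o:np.array(c)/k+np.array(o)-.5+.5/k
ht=T([(130,158),(240,125),(280,250),(158,278)],6.667,(264,262))
hs=T([(80,137),(130,220),(267,178)],6.667,(340,240))
Lt=[(18,17),(18,-17),(-18,-17),(-18,17)];Ls=[(18,-17),(18,17),(-18,17)]
for nm,a,b in(('raw',ht,hs),('sub',sub(t,ht),sub(s,hs))):
    print(nm,'top',fit([(t,a,Lt)],[447,169,.2],64),'side',fit([(s,b,Ls)],[447,169,.2],64),'both',fit([(t,a,Lt),(s,b,Ls)],[447,169,.2],64))
    print(' corner z',tri([(t,a[0]),(s,b[1])]),tri([(t,a[3]),(s,b[2])]),tri([(t,a[1]),(s,b[0])]))
nt=T([(52,162),(132,182),(118,265),(35,243)],2.5,(340,175))
ns=T([(225,187),(337,190),(325,253),(212,250)],3.333,(240,160))
# side left=+x, bottom=+y ; top up=+x right=-y
Lt=[(31,30),(31,-30),(-31,-30),(-31,30)];Ls=[(31,-30),(-31,-30),(-31,30),(31,30)]
for nm,a,b in(('raw',nt,ns),('sub',sub(t,nt),sub(s,ns))):
    print(nm,'top',fit([(t,a,Lt)],[503,21,-.2],34),'side',fit([(s,b,Ls)],[503,21,-.2],34),'both',fit([(t,a,Lt),(s,b,Ls)],[503,21,-.2],34))
    print(' z',[tri([(t,a[i]),(s,b[j])])[2] for i,j in((0,3),(1,0),(2,1),(3,2))])
# shutter tab
print('tab',tri([(t,T((220,232),2.5,(340,175))),(s,T((288,30),3.333,(240,160)))]))
for p in(t,s):
  for n in('nest','shutter_tab','half_mark','beam_bench','sensor_head','lens'): print(n,[np.round(r['xyz'],1) for r in spotter.tip_of(p,n)])
R=arm.state()['tool_rot'];print(R,np.arctan2(R[1,1],R[0,1]))
E
```

```text
raw top (array([441.9 , 168.  ,   0.28]), np.float64(0.7239365136536776)) side (array([441.76, 174.12,   0.29]), np.float64(0.4800348007437135)) both (array([441.66, 169.72,   0.29]), np.float64(1.169976225112195))
 corner z [453.53 187.62  56.86] [420.64 179.66  60.59] [462.43 158.34  59.2 ]
sub top (array([442.48, 168.34,   0.33]), np.float64(0.811420118290583)) side (array([441.62, 173.94,   0.27]), np.float64(0.6083321655047259)) both (array([442.09, 169.87,   0.32]), np.float64(1.175513510531149))
 corner z [453.96 189.33  60.33] [419.44 178.83  58.5 ] [462.37 158.35  59.03]
raw top (array([502.86,  23.91,  -0.21]), np.float64(0.6279921597896269)) side (array([500.7 ,  23.44,  -0.18]), np.float64(0.3507432501236205)) both (array([501.78,  23.83,  -0.2 ]), np.float64(0.7056314039129781))
 z [np.float64(34.31233492821781), np.float64(33.216062546130665), np.float64(34.04521241589395), np.float64(36.997268250885405)]
sub top (array([502.86,  23.91,  -0.21]), np.float64(0.627993283461268)) side (array([501.5 ,  22.8 ,  -0.18]), np.float64(1.3053149914654791)) both (array([502.19,  2
[... 460 characters left out ...]
   3.1]), array([489.8, -57.9,   2.7])]
lens [array([459.7, 253.2,  45.3]), array([449. , 145.7,  40.7]), array([557.8, 124.1,  38.5]), array([596. , 297.8,  -2. ])]
nest [array([503.2,  25.1,  15.8]), array([455.3, 353.9,  -4.1]), array([506.5, 383.1,   1.4])]
shutter_tab [array([481.8, -64.2, 114.5])]
half_mark [array([511.9, -48. ,  86.1]), array([503.2,  21.7,  14.2])]
beam_bench [array([486.1, -61.3,   0.1])]
sensor_head [array([537.4, 138.5,   0.7]), array([483. , 255.4,  -2.8]), array([443.8, 171.6,  -1.7])]
lens [array([455.6, 147.8,  40.4]), array([462.9, 256.2,  34.8]), array([557.7, 124.9,  36.7])]
[[ 0.94  0.34  0.  ]
 [ 0.34 -0.94 -0.  ]
 [ 0.    0.   -1.  ]] -1.2270262347738858
```

```bash
cat > rel.py <<'E'
import numpy as np
def rel(c,t):
    # commanded & target (x,y,z mm,yaw of tool y) -> turn about tool z, shift cm
    c=np.array(c,float);t=np.array(t,float);d=(t-c)[:3]/10
    y=np.array([np.cos(c[3]),np.sin(c[3])]);x=np.array([-y[1],y[0]])  # x = y cross z(down)
    return round(-(t[3]-c[3]),3),[round(float(v),2) for v in(d[:2]@x,d[:2]@y,-d[2])]
E
python3 - <<'E'
from rel import *
c=(193.79,-541.366,239.305,-1.227)
a0,a1=np.arctan2(-541.4,193.8),np.arctan2(170,442.5)
for i in range(1,19):
    u=i/18;a=a0+u*(a1-a0);r=575+u*(474-575)
    print(rel(c,(r*np.cos(a),r*np.sin(a),239.3-u*79.3,-1.227+u*(.29+1.227))))
E
```

```text
(np.float64(-0.084), [5.04, -0.78, 0.44])
(np.float64(-0.169), [9.93, -2.0, 0.88])
(np.float64(-0.253), [14.65, -3.64, 1.32])
(np.float64(-0.337), [19.16, -5.67, 1.76])
(np.float64(-0.421), [23.43, -8.08, 2.2])
(np.float64(-0.506), [27.43, -10.83, 2.64])
(np.float64(-0.59), [31.12, -13.89, 3.08])
(np.float64(-0.674), [34.49, -17.24, 3.52])
(np.float64(-0.759), [37.51, -20.84, 3.97])
(np.float64(-0.843), [40.17, -24.66, 4.41])
(np.float64(-0.927), [42.46, -28.65, 4.85])
(np.float64(-1.011), [44.35, -32.79, 5.29])
(np.float64(-1.096), [45.85, -37.04, 5.73])
(np.float64(-1.18), [46.95, -41.36, 6.17])
(np.float64(-1.264), [47.65, -45.71, 6.61])
(np.float64(-1.348), [47.95, -50.05, 7.05])
(np.float64(-1.433), [47.86, -54.36, 7.49])
(np.float64(-1.517), [47.39, -58.59, 7.93])
```

```bash
python3 -m inch '[[[0,0,-0.08],[5,-0.8,0.4],1],[[0,0,-0.17],[9.9,-2,0.9],1],[[0,0,-0.25],[14.6,-3.6,1.3],1],[[0,0,-0.34],[19.2,-5.7,1.8],1],[[0,0,-0.42],[23.4,-8.1,2.2],1],[[0,0,-0.51],[27.4,-10.8,2.6],1],[[0,0,-0.59],[31.1,-13.9,3.1],1],[[0,0,-0.67],[34.5,-17.2,3.5],1],[[0,0,-0.76],[37.5,-20.8,4],1],[[0,0,-0.84],[40.2,-24.7,4.4],1],[[0,0,-0.93],[42.5,-28.7,4.9],1],[[0,0,-1.01],[44.4,-32.8,5.3],1],[[0,0,-1.1],[45.9,-37,5.7],1],[[0,0,-1.18],[47,-41.4,6.2],1],[[0,0,-1.26],[47.7,-45.7,6.6],1],[[0,0,-1.35],[48,-50,7],1],[[0,0,-1.43],[47.9,-54.4,7.5],1],[[0,0,-1.52],[47.4,-58.6,7.9],1],[[0,0,-1.52],[47.4,-58.6,7.9],1],[[0,0,-1.52],[47.4,-58.6,7.9],1]]' 35
python3 - <<'E'
from h import *
p=cap('side','s1.png');q=cap('top')
i=cv2.imread('pics/s1.png')[130:310,250:450];j=cv2.cvtColor(q['pixels'],cv2.COLOR_RGB2BGR)[210:390,210:370]
cv2.imwrite('pics/c2.png',np.hstack([cv2.resize(i,(400,360)),cv2.resize(j,(320,360))]))
E
```

```text
clock: 4.2
tool_pos: [442.9, 170.1, 160.5]
tool_rot: [[-0.289, 0.957, 0.001], [0.957, 0.289, -0.0], [-0.001, 0.001, -1.0]]
ft_force: [-0.2, -0.3, -0.2]
opening: 1.003
grasp_force: 0.0
```

View pics/c2.png

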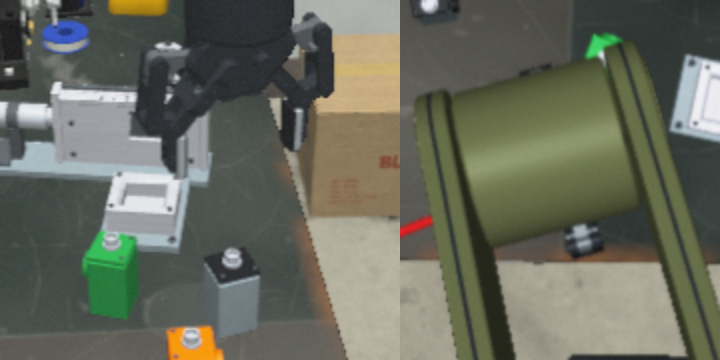

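The gripper hangs over the grey head (crop 232,290), and the green and orange look-alikes are clear of the finger paths. Next: descend and close.

```bash
python3 -m inch '[[[0,0,0],[0,0,2.5],1],[[0,0,0],[0,0,5],1],[[0,0,0],[0,0,7.5],1],[[0,0,0],[0,0,9.5],1],[[0,0,0],[0,0,11],1],[[0,0,0],[0,0,12],1],[[0,0,0],[0,0,12.6],1],[[0,0,0],[0,0,12.6],1]]' 30
python3 -m inch '[[[0,0,0],[0,0,0],0.7],[[0,0,0],[0,0,0],0.5],[[0,0,0],[0,0,0],0.4],[[0,0,0],[0,0,0],0.3],[[0,0,0],[0,0,0],0.2],[[0,0,0],[0,0,0],0.2],[[0,0,0],[0,0,0],0.2],[[0,0,0],[0,0,0],0.2]]' 30
```

```text
clock: 5.3
tool_pos: [442.7, 169.8, 34.2]
tool_rot: [[-0.288, 0.958, -0.0], [0.958, 0.288, -0.0], [-0.0, -0.0, -1.0]]
ft_force: [-0.3, 0.3, 0.3]
opening: 1.002
grasp_force: 0.0
clock: 6.3
tool_pos: [442.8, 170.3, 34.7]
tool_rot: [[-0.289, 0.957, 0.001], [0.957, 0.289, 0.0], [0.0, 0.001, -1.0]]
ft_force: [-1.1, -0.3, 5.3]
opening: 0.418
grasp_force: 30.6
```

```bash
python3 -m inch '[[[0,0,0],[0,0,-1],0.2],[[0,0,0],[0,0,-3],0.2],[[0,0,0],[0,0,-5.5],0.2],[[0,0,0],[0,0,-8],0.2],[[0,0,0],[0,0,-9.5],0.2],[[0,0,0],[0,0,-10],0.2]]'
python3 - <<'E'
from rel import *
c=(442.8,170,134.3,.293)
for u in (.25,.5,.75,1): print(rel(c,(442.8+u*59.4,170-u*147.3,134.3-u*24,.293-u*.493)))
E
```

```text
clock: 7.05
tool_pos: [443.0, 170.3, 135.5]
tool_rot: [[-0.289, 0.957, 0.002], [0.957, 0.289, 0.001], [-0.0, 0.002, -1.0]]
ft_force: [-0.8, -0.1, -1.0]
opening: 0.423
grasp_force: 30.1
(np.float64(0.123), [-3.95, 0.36, 0.6])
(np.float64(0.246), [-7.91, 0.72, 1.2])
(np.float64(0.37), [-11.86, 1.07, 1.8])
(np.float64(0.493), [-15.82, 1.43, 2.4])
```

```bash
python3 -m inch '[[[0,0,0.06],[-2,0.2,0],0.2],[[0,0,0.12],[-4,0.4,0],0.2],[[0,0,0.18],[-6,0.5,0],0.2],[[0,0,0.25],[-8,0.7,0],0.2],[[0,0,0.31],[-10,0.9,0.6],0.2],[[0,0,0.37],[-12,1.1,1.2],0.2],[[0,0,0.43],[-14,1.3,2],0.2],[[0,0,0.49],[-15.8,1.4,2.4],0.2],[[0,0,0.49],[-15.8,1.4,2.4],0.2],[[0,0,0.49],[-15.8,1.4,2.4],0.2]]'
python3 - <<'E'
from h import *
p=cap('side','s2.png');q=cap('top','t2.png')
i=cv2.imread('pics/s2.png')[160:270,240:370];j=cv2.imread('pics/t2.png')[205:315,340:470]
cv2.imwrite('pics/c3.png',np.hstack([cv2.resize(i,(520,440),interpolation=2),cv2.resize(j,(260,440//2)).repeat(1,0) if 0 else cv2.copyMakeBorder(cv2.resize(j,(260,220)),0,220,0,0,0)]))
np.set_printoptions(precision=1,suppress=True)
for n in('sensor_head','lens','nest'): print(n,[(r['xyz'],r['conf']) for r in spotter.tip_of(p,n)])
E
```

```text
clock: 8.3
tool_pos: [501.2, 23.2, 110.3]
tool_rot: [[0.196, 0.981, -0.001], [0.981, -0.196, 0.0], [0.0, -0.001, -1.0]]
ft_force: [0.6, -0.8, -1.1]
opening: 0.423
grasp_force: 30.0
sensor_head [([485.4, 257.8, -1.6], 0.76), ([538.6, 136.9, 1.5], 0.73), ([505.2, 22.8, 73.8], 0.58)]
lens [([503.7, -0.7, 118.4], 0.64), ([463.7, 258.7, 35.3], 0.64), ([555.6, 129.2, 37.2], 0.58)]
nest [([503.7, 23.3, 18.9], 0.58)]
```

View pics/c3.png

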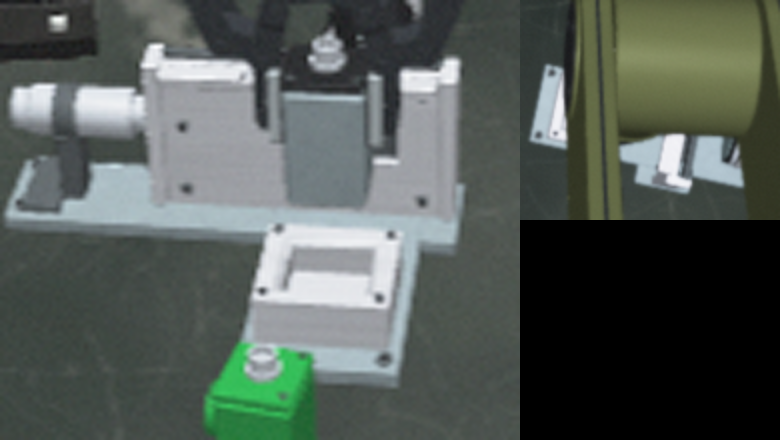

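```bash
python3 - <<'E'
from fit import *
p=cap('side')
T=lambda c:np.array(c)/4+np.array((240,160))-.375
b=T([(286,201),(367,207)]);u=T([(284,95),(368,97)])
L=[(18,17),(-18,17)]
print('bottom',fit([(p,b,L)],[502,22,-.2],75.8),'top',fit([(p,u,L)],[502,22,-.2],139.8))
n=T([(270,225),(405,233),(390,305),(253,297)])
print('nest',fit([(p,n,[(31,-30),(-31,-30),(-31,30),(31,30)])],[502,22,-.2],34))
# pocket outlines predicted
for v in((502,22.5,-.2),(501.2,23.2,-.2)):
  c,s=np.cos(v[2]),np.sin(v[2]);
  for h,w,z in((22.5,21.5,34),(31,30,34)):
    print(v,z,[((proj(p,[[v[0]+c*a-s*bb,v[1]+s*a+c*bb,z]])[0]-(240,160)+.375)*4).round() for a,bb in((h,-w),(-h,-w),(-h,w),(h,w))])
E
python3 - <<'E'
import cv2
i=cv2.imread('pics/s2.png')[200:245,290:350];cv2.imwrite('pics/c4.png',cv2.resize(i,(800,600),interpolation=2))
E
```

```text
bottom (array([498.44,  19.72,  -0.23]), np.float64(0.05799966193986999)) top (array([499.47,  32.22,  -0.15]), np.float64(0.0970908819334666))
nest (array([500.89,  24.06,  -0.2 ]), np.float64(0.4855140110322936))
(502, 22.5, -0.2) 34 [array([285., 232.]), array([381., 238.]), array([370., 293.]), array([271., 287.])]
(502, 22.5, -0.2) 34 [array([269., 221.]), array([401., 228.]), array([387., 306.]), array([250., 297.])]
(501.2, 23.2, -0.2) 34 [array([287., 233.]), array([383., 239.]), array([372., 294.]), array([273., 288.])]
(501.2, 23.2, -0.2) 34 [array([271., 222.]), array([403., 229.]), array([389., 306.]), array([252., 298.])]
```

View pics/c4.png

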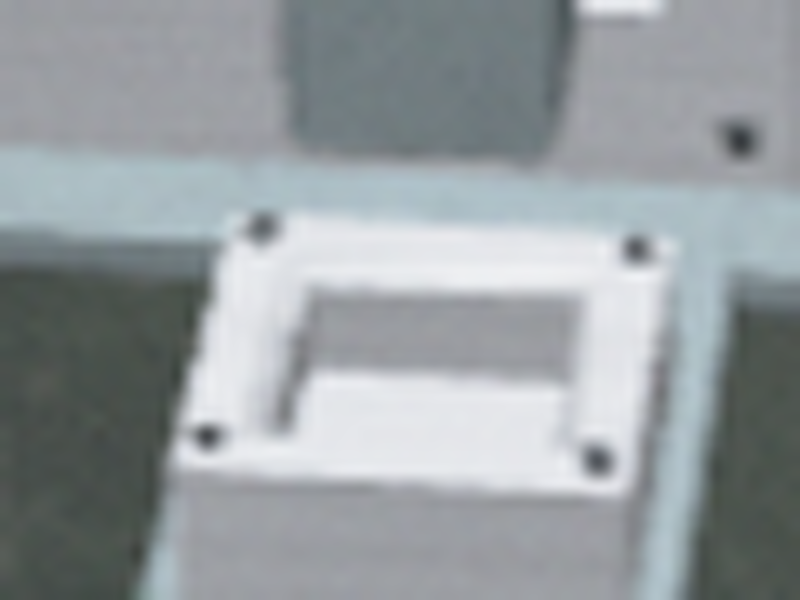

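```bash
python3 - <<'E'
from fit import *
p=cap('side');T=lambda c:np.array(c)/13.333+np.array((290,200))-.46
n=T([(230,212),(675,240),(635,493),(178,465)]);L=[(31,-30),(-31,-30),(-31,30),(31,30)]
print('nest',fit([(p,n,L)],[502,22,-.2],34), sep=' ')
n2=T([(262,228),(637,248),(598,460),(208,435)])
print('screws',fit([(p,n2,[(26,-25),(-26,-25),(-26,25),(26,25)])],[502,22,-.2],34))
L=[(18,17),(-18,17)]
print('head',fit([(p,T([(291,80),(564,92)]),L)],[502,22,-.2],82))
def P(v,loc,z):
  c,s=np.cos(v[2]),np.sin(v[2]);return (proj(p,[[v[0]+c*a-s*b,v[1]+s*a+c*b,z] for a,b in loc])-(290,200)+.46)*13.333
for v in((501.2,23.2,-.2),(500,23.2,-.2),(501.2,20,-.2)): print(v,P(v,L,76),P(v,L,82))
E
```

```text
nest (array([501.36,  24.39,  -0.19]), np.float64(0.22714211514367189))
screws (array([501.66,  22.31,  -0.2 ]), np.float64(0.212853162306892))
head (array([498.13,  14.19,  -0.18]), np.float64(0.09300345517624678))
(501.2, 23.2, -0.2) [[272.6  155.33]
 [542.35 170.41]] [[271.12 117.93]
 [541.81 132.91]]
(500, 23.2, -0.2) [[281.64 154.8 ]
 [551.41 169.88]] [[280.19 117.41]
 [550.9  132.39]]
(501.2, 20, -0.2) [[271.24 141.71]
 [540.31 156.69]] [[269.76 104.36]
 [539.77 119.25]]
```

```bash
python3 -m inch '[[[0,0,0],[0.29,0.18,0],0.2],[[0,0,0],[0.29,0.18,1],0.2],[[0,0,0],[0.29,0.18,2],0.2],[[0,0,0],[0.29,0.18,3],0.2],[[0,0,0],[0.29,0.18,3.7],0.2],[[0,0,0],[0.29,0.18,4],0.2],[[0,0,0],[0.29,0.18,4.2],0.2],[[0,0,0],[0.29,0.18,4.4],0.2],[[0,0,0],[0.29,0.18,4.6],0.2],[[0,0,0],[0.29,0.18,4.6],0.2]]'
python3 - <<'E'
from h import *
p=cap('side','s3.png')
i=cv2.imread('pics/s3.png')[185:245,280:360];cv2.imwrite('pics/c5.png',cv2.resize(i,(800,600),interpolation=2))
E
```

```text
clock: 9.9
tool_pos: [503.9, 25.4, 64.3]
tool_rot: [[0.196, 0.981, -0.0], [0.981, -0.196, -0.0], [-0.0, -0.0, -1.0]]
ft_force: [-0.2, -0.0, -0.4]
opening: 0.418
grasp_force: 30.1
```

View pics/c5.png

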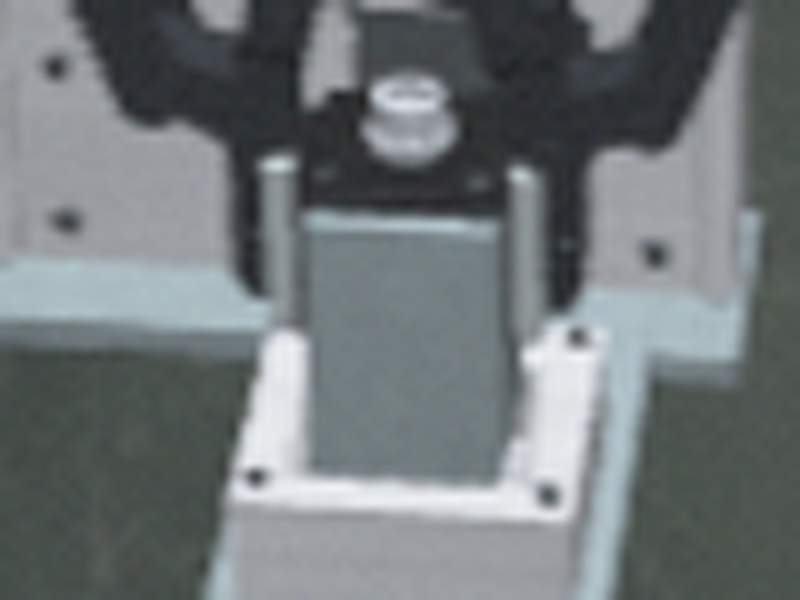

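The head is entering the pocket centrally: its front lower edge is at crop (310–500, 480), just inside the rim, with no contact force. I'll keep lowering.

```bash
python3 -m inch '[[[0,0,0],[0,0,0.2],0.2],[[0,0,0],[0,0,0.4],0.2],[[0,0,0],[0,0,0.6],0.2],[[0,0,0],[0,0,0.8],0.2],[[0,0,0],[0,0,0.8],0.2]]'
python3 -m inch '[[[0,0,0],[0,0,0.2],0.2],[[0,0,0],[0,0,0.3],0.2],[[0,0,0],[0,0,0.4],0.2],[[0,0,0],[0,0,0.5],0.2],[[0,0,0],[0,0,0.55],0.2],[[0,0,0],[0,0,0.55],0.2]]'
```

```text
clock: 10.58
tool_pos: [503.8, 25.4, 56.1]
tool_rot: [[0.196, 0.981, -0.0], [0.981, -0.196, 0.0], [-0.0, -0.0, -1.0]]
ft_force: [-0.8, -0.6, -1.2]
opening: 0.419
grasp_force: 30.1
clock: 11.32
tool_pos: [504.0, 25.4, 50.8]
tool_rot: [[0.196, 0.981, 0.0], [0.981, -0.196, -0.0], [0.0, 0.0, -1.0]]
ft_force: [0.3, 0.4, -0.9]
opening: 0.417
grasp_force: 30.2
```

```bash
python3 -m inch '[[[0,0,0],[0,0,0.05],0.2],[[0,0,0],[0,0,0.1],0.2],[[0,0,0],[0,0,0.1],0.2]]'
python3 -m inch '[[[0,0,0],[0,0,0.05],0.2],[[0,0,0],[0,0,0.05],0.2]]'
```

```text
clock: 11.7
tool_pos: [503.9, 25.4, 50.7]
tool_rot: [[0.196, 0.981, 0.001], [0.981, -0.196, -0.0], [0.0, 0.001, -1.0]]
ft_force: [-2.3, -0.4, 8.9]
opening: 0.415
grasp_force: 31.2
clock: 11.95
tool_pos: [504.0, 25.4, 50.8]
tool_rot: [[0.196, 0.981, 0.001], [0.981, -0.196, -0.0], [0.0, 0.001, -1.0]]
ft_force: [-2.9, -0.2, 13.3]
opening: 0.417
grasp_force: 31.8
```

```bash
python3 -m inch '[[[0,0,0],[0,0,-0.1],0.2],[[0,0,0],[0,0,-0.1],0.5],[[0,0,0],[0,0,-0.1],0.7],[[0,0,0],[0,0,-0.1],0.8],[[0,0,0],[0,0,-0.1],0.8],[[0,0,0],[0,0,-1],0.8],[[0,0,0],[0,0,-3],0.8],[[0,0,0],[0,0,-6],0.8],[[0,0,0],[0,0,-9],0.8],[[0,0,0],[0,0,-12],0.8],[[0,0,0],[0,0,-12.5],0.8],[[0,0,0],[0,0,-12.5],0.8]]'
python3 - <<'E'
from h import *
p=cap('side','s4.png');q=cap('top','t4.png')
i=cv2.imread('pics/s4.png')[150:260,230:370];j=cv2.imread('pics/t4.png')[175:315,340:500]
cv2.imwrite('pics/c6.png',np.hstack([cv2.resize(i,(440,346),interpolation=2),cv2.resize(j,(360,346),interpolation=2)]))
np.set_printoptions(precision=1,suppress=True)
for n in('sensor_head','lens','shutter_tab','half_mark','nest'): print(n,[(r['xyz'],r['conf']) for r in spotter.tip_of(p,n)])
E
```

```text
clock: 13.45
tool_pos: [503.8, 25.4, 174.5]
tool_rot: [[0.196, 0.981, 0.001], [0.981, -0.196, -0.0], [0.0, 0.001, -1.0]]
ft_force: [0.4, 0.3, 0.7]
opening: 0.803
grasp_force: 0.0
sensor_head [([483.3, 257.1, -1.1], 0.93), ([536.6, 135.9, 2.9], 0.73), ([507.0, 27.0, 14.7], 0.7)]
lens [([464.4, 256.9, 35.5], 0.89), ([556.9, 127.5, 37.2], 0.89), ([501.1, 4.2, 62.1], 0.81), ([506.1, 23.9, 16.4], 0.36)]
shutter_tab [([482.4, -62.8, 112.9], 0.92)]
half_mark [([514.7, -48.7, 89.1], 0.73)]
nest [([502.0, 23.2, 16.1], 0.89)]
```

View pics/c6.png

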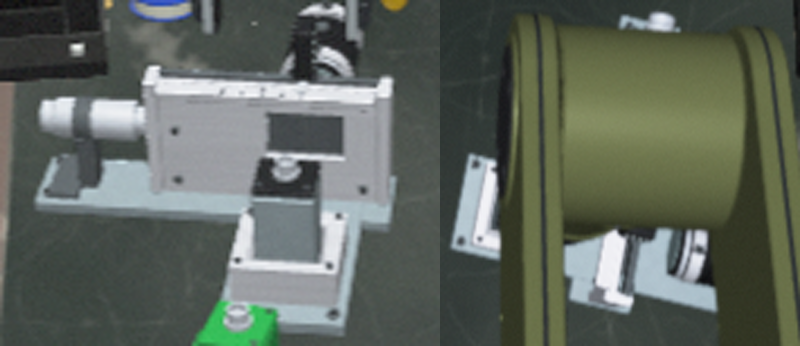

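```bash
python3 -m inch '[[[0,0,0],[-3,0,0],0.6],[[0,0,0],[-6,0,0],0.6],[[0,0,0],[-8,0.1,0],0.6],[[0,0,0],[-9.1,0.1,0],0.6],[[0,0,0],[-9.1,0.1,1],0.6],[[0,0,0],[-9.1,0.1,2],0.6],[[0,0,0],[-9.1,0.1,2.5],0.6],[[0,0,0],[-9.1,0.1,2.5],0.6]]' 60
python3 - <<'E'
from h import *
p=cap('side','s5.png')
i=cv2.imread('pics/s5.png')[120:225,250:390];cv2.imwrite('pics/c7.png',cv2.resize(i,(800,600),interpolation=2))
E
```

```text
clock: 14.8
tool_pos: [486.7, -63.4, 148.5]
tool_rot: [[0.195, 0.981, -0.002], [0.981, -0.195, 0.0], [0.0, -0.002, -1.0]]
ft_force: [1.1, -0.1, -0.1]
opening: 0.601
grasp_force: 0.0
```

View pics/c7.png

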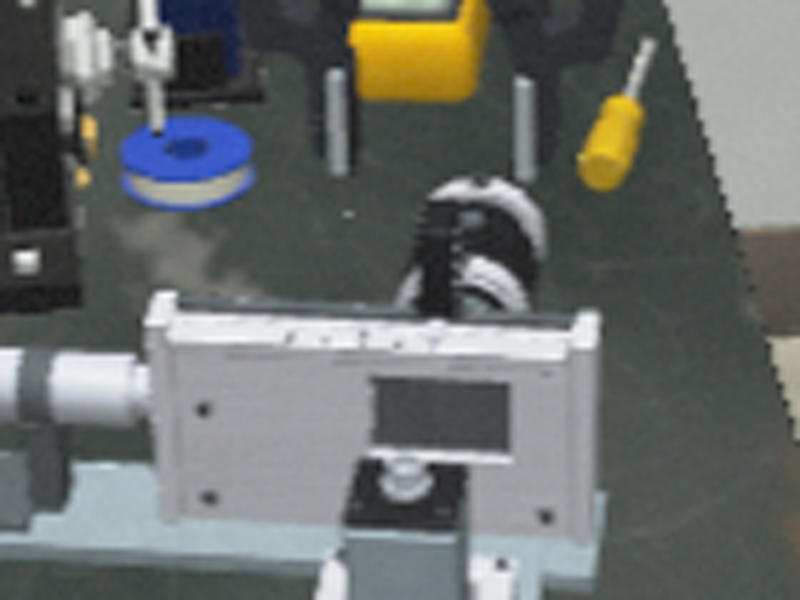

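The tab (crop 436, 200–310) sits centred between the pads (338 and 525). Next: descend and pinch.

```bash
python3 -m inch '[[[0,0,0],[0,0,1],0.6],[[0,0,0],[0,0,2],0.6],[[0,0,0],[0,0,3],0.6],[[0,0,0],[0,0,3.6],0.6],[[0,0,0],[0,0,3.95],0.6],[[0,0,0],[0,0,3.95],0.6]]'
python3 -m inch '[[[0,0,0],[0,0,0],0.4],[[0,0,0],[0,0,0],0.25],[[0,0,0],[0,0,0],0.15],[[0,0,0],[0,0,0],0],[[0,0,0],[0,0,0],0],[[0,0,0],[0,0,0],0],[[0,0,0],[0,0,0],0]]' 70
```

```text
clock: 15.6
tool_pos: [487.0, -64.1, 109.6]
tool_rot: [[0.196, 0.981, -0.0], [0.981, -0.196, 0.0], [0.0, -0.001, -1.0]]
ft_force: [0.5, -0.6, 1.0]
opening: 0.6
grasp_force: 0.0
clock: 16.48
tool_pos: [485.4, -63.7, 110.0]
tool_rot: [[0.196, 0.981, -0.003], [0.981, -0.196, 0.001], [0.0, -0.003, -1.0]]
ft_force: [-4.7, 1.7, 4.9]
opening: 0.128
grasp_force: 68.3
```

```bash
python3 -m inch '[[[0,0,0],[0,0.3,0],0],[[0,0,0],[0,0.6,0],0],[[0,0,0],[0,0.9,0],0],[[0,0,0],[0,1.2,0],0],[[0,0,0],[0,1.5,0],0],[[0,0,0],[0,1.8,0],0],[[0,0,0],[0,2.0,0],0],[[0,0,0],[0,2.0,0],0],[[0,0,0],[0,2.0,0],0]]'
python3 - <<'E'
from h import *
p=cap('side','s6.png');q=cap('top','t6.png')
i=cv2.imread('pics/s6.png')[165:195,275:355];j=cv2.imread('pics/t6.png')[205:305,390:460]
cv2.imwrite('pics/c8.png',cv2.resize(i,(800,300),interpolation=2))
E
```

```text
clock: 17.6
tool_pos: [502.8, -67.2, 109.9]
tool_rot: [[0.196, 0.981, -0.007], [0.981, -0.196, 0.001], [-0.0, -0.007, -1.0]]
ft_force: [-9.7, 1.2, 9.8]
opening: 0.127
grasp_force: 69.1
```

View pics/c8.png

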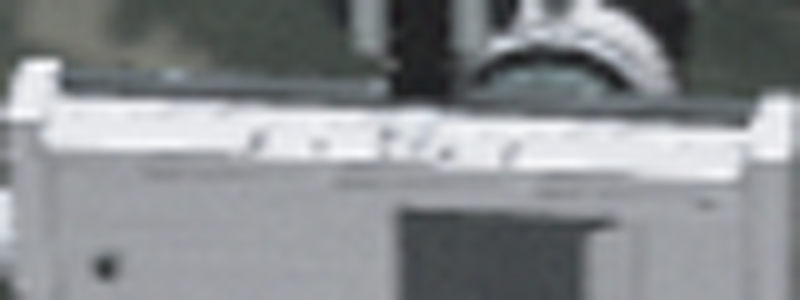

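Lines stand at crop x≈510, 447, 387 (half), 320 and 255. The pointer at ≈420 is about 6 mm short of the half mark, which agrees with the force and the TCP travel.

```bash
python3 -m inch '[[[0,0,0],[0,0.2,0],0],[[0,0,0],[0,0.4,0],0],[[0,0,0],[0,0.6,0],0],[[0,0,0],[0,0.65,0],0],[[0,0,0],[0,0.65,0],0]]'
python3 - <<'E'
from h import *
ps=[cap('side') for _ in range(6)]
im=np.mean([p['pixels'] for p in ps],0)[...,::-1]
i=im[170:184,295:335].astype(np.float32)
a=cv2.resize(i,(800,280),interpolation=2)
old=cv2.imread('pics/side0.png')[170:184,295:335].astype(np.float32)
cv2.imwrite('pics/c9.png',np.clip(np.vstack([a,cv2.resize(old,(800,280),interpolation=2)]),0,255))
E
```

```text
clock: 18.32
tool_pos: [508.2, -68.4, 109.9]
tool_rot: [[0.196, 0.981, -0.008], [0.981, -0.196, 0.001], [-0.0, -0.008, -1.0]]
ft_force: [-10.8, 1.0, 11.4]
opening: 0.128
grasp_force: 69.3[ WARN:0@4.453] global loadsave.cpp:1063 imwrite_ Unsupported depth image for selected encoder is fallbacked to CV_8U.
```

View pics/c9.png

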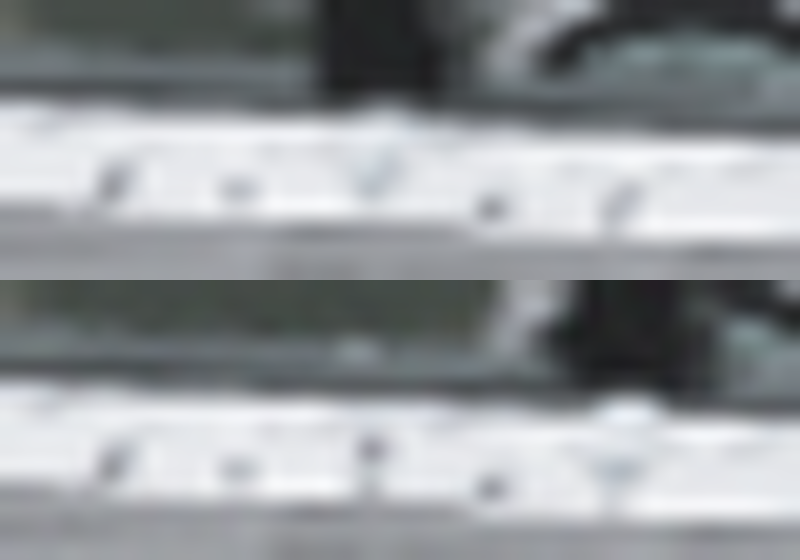

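```bash
python3 -m inch '[[[0,0,0],[0,0.07,0],0],[[0,0,0],[0,0.07,0],0],[[0,0,0],[0,0.07,0],0]]'
python3 - <<'E'
from h import *
ps=[cap('side') for _ in range(4)]
now=np.mean([p['pixels'] for p in ps],0).astype(np.uint8);old=cv2.cvtColor(cv2.imread('pics/side0.png'),4)
cv2.imwrite('pics/t9.png',now[...,::-1])
p=ps[0];o=np.array([486,-59.3]);u=np.array([np.cos(.2),-np.sin(.2)]);v=np.array([np.sin(.2),np.cos(.2)])
f=lambda d,y,z:proj(p,[[*(o+d*u+y*v),z]])[0]
for y,z in((0,91),(-4.5,100)): print([f(d,y,z) for d in(0,12,24,36)])
# white pointer foot: template around closed position, matched upsampled
U=lambda im:cv2.resize(cv2.cvtColor(im,cv2.COLOR_RGB2GRAY),None,fx=10,fy=10,interpolation=2)
O,N=U(old),U(now)
for r0,r1,c0,c1 in((1735,1775,3235,3300),(1715,1765,3210,3320),(1730,1800,3240,3300)):
    t=O[r0:r1,c0:c1];S=N[r0-40:r1+20,3050:3320]
    m=cv2.minMaxLoc(cv2.matchTemplate(S,t,5));print(m[1],(m[3][0]+3050-c0)/10,(m[3][1]-40)/10)
a=np.array([arm.state()['ft_force']]);print(a)
E
```

```text
clock: 19.0
tool_pos: [508.8, -68.5, 109.9]
tool_rot: [[0.196, 0.981, -0.008], [0.981, -0.196, 0.001], [-0.0, -0.009, -1.0]]
ft_force: [-12.4, 0.6, 11.7]
opening: 0.126
grasp_force: 69.3
[array([326.01325374, 174.87020891]), array([319.70780042, 174.56319455]), array([313.41787737, 174.25796704]), array([307.14373635, 173.9545312 ])]
[array([326.22461985, 169.52884067]), array([319.90898025, 169.22788184]), array([313.6089191 , 168.92878806]), array([307.32468952, 168.63156325])]
0.9861493110656738 -12.5 -0.6
0.8900824189186096 -12.6 -0.7
0.9911454319953918 -12.5 -0.5
[[-12.07450927   1.4682663   12.59936449]]
```

```bash
python3 -c "
from plant import arm
print(arm.finish_job())"
```

```text
the job is handed in; nothing more can be done
None
```

The job is handed in: the single-lens head stands fully home in the socket with its lens facing the shutter, released while the shutter was still closed, and the gripper is holding the shutter at about 23.8 mm, which is half travel within measuring error.

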